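# Seat a rub-test pad in its spring-clip bracket

## Robot

A 6-joint arm with a two-finger parallel gripper is mounted at the origin on the work surface; the furniture and walls round the work are solid. World frame = base frame: x ahead of the robot, y to its left, z up, the work surface at z = 0. Lengths are in m, angles in rad, forces in N, time in s.
With the tool pointing down it reaches from about 0.3 to 0.875 m from the base axis. Payload 6.4 kg.
Tool frame: the origin (TCP) lies at the centre of the arm's flange, where the gripper is bolted on; the fingertips stand 173 mm ahead of it and the grasp point (between the pads) lies 155 mm ahead of it (ctrl.pinch_z is the distance from the TCP to the grasp point, in m); z points along the fingers, y is the direction in which the jaws open and shut (so a half turn about z gives the same grasp; the last joint's range is limited). The gripper opens to 85 mm and grips with 20 to 120 N. Pads are 22 mm wide; open, the fingers measure 114 mm over their backs; the gripper's body (76 mm by 85 mm) begins 54 mm behind the grasp point. The pads swing forward as they close: fully open they stand 13 mm farther back than shut.
Start: joints at [1.111, 0.181, 1.607, -0, 1.354, -0.206], TCP at [0.144, 0.557, 0.405] pointing down, gripper open.
Joint ranges: [-2.99, 2.99], [-0.89, 2.07], [0.3, 2.58], [-1.14, 4.28], [0, 2.63], [-3.12, 3.12]. Speed limits (rad/s): [2.57, 2.57, 3.01, 3.14, 3.14, 3.14].

## Interface

Orientations are given as a unit quaternion [w, x, y, z].
In Python, from bench import ctrl gives the robot as it stands.
- The arm moves only by the tool drive_tool, never from a script. Its argument "commands" is a list that holds one entry, the list of rows, each a list of 7 numbers: the shift along the tool's x, y, z in units of 50 mm (1.0 is 50 mm), then the turn, a rotation vector about the tool's x, y, z in units of 8 degrees (1.0 is 8 degrees), then the closure in counts, from 0 (fully open) to 255 (shut). A call has 1 to 10 rows; each row shifts and turns the commanded pose from where the row before left it, along the tool's axes as they then stand; what a row does not reach is not made up. A row lasts 1/10 s, in which the tool goes at most 50 mm and 8.59 degrees, less where a joint would pass 70% of its speed; a pose out of reach is approached as far as the arm can. A call is refused whole if a number of a shift passes 1 or a number of a turn 1, either way. A call with a gripper value outside its range is refused whole. The fingers move at their own pace and stop on an object; the grip force is fixed at half the most. Time passes only in rows, so rows that do not move let the fingers close. It gives the time, the measured TCP pose, the force and the opening at its end, in the units of the state.
- ctrl.get_obs(): the state, without advancing time (a new reading comes with each control period).
- ctrl.camera(name): name is "scene" or "top" or "wrist"; returns a dict with "pixels" (384x512x3 uint8, red, green, blue), "depth" (384x512 float32, m along the optical axis (not along the pixel's ray), 0 where there is no reading), "intrinsics" (3x3 intrinsics, pixels), "R" (3x3) and "t" (3): a world point X has camera coordinates R X + t; the wrist camera has in their place "tool_from_camera" (4x4, takes a point from camera to tool coordinates, whose origin is the TCP and whose axes are the flange's). Camera axes: x right, y down, z forward; pixel columns grow to the right and rows downward; lengths in m; the calibration is good to about 2 mm. A picture is of the moment at which its call begins: read the wrist's pose just before it.
- ctrl.hand_in(): hands the job in, once; it reports no verdict.
The state is a dict: "time_s": time; "q": joint angles; "dq": joint speeds; "joint_efforts": joint torques, N m; "eef_pos": TCP position; "eef_rot": TCP orientation; "wrist_force": force on the tool from outside, world axes, zero at the start; "torque": the same for the moment, N m; "opening": opening from 0.0 (shut) to 1.0 (fully open).
Only numpy, scipy, OpenCV 4.12 (cv2) and the standard library are available. Lean on these libraries where they do the work, as an engineer would, in place of code of your own. Each camera call takes 0.05 s, during which the arm holds its last target. There are 200 camera calls.

## Task

One of the two pads standing on edge in the rack has an ear at each end. Take that one out and lay it flat on the grey work board with its rubber block up; let go, then take it again by the block and push it down into the bracket, its ears between the spring clips, until it sits flat and fully home, and let go. Leave the pad without ears in the rack and leave the other things where they are.

Things in the scene. Friction and masses are not known exactly. Their poses are not given: they have to be found in the camera images.
- eared_pad: pad to fit, 0.22 kg: steel plate 44 (x) x 72 (y) x 6 mm; ear 24 mm wide (x) jutting 13 mm from the middle of each end; rubber block 44 x 64 x 16 mm on the +z face, flush with the long sides; 22 mm thick in all. Origin: centre of the plate's bare underside; z plate to block, y along the ears. Starts on a long side in the rack: x upright, z along the rack's -x, origin 22 mm over the rack floor
- plain_pad: bystander: a pad of the same build, size and axes but without ears (72 mm over its length), standing the same way in the rack's other pocket; which pocket holds which pad varies
- rack: fixed white plastic rack, 136 (x) x 112 (y) mm, floor 8 mm over the board; origin: centre of its underside. Two open-topped pockets centred at x = -33 and +33 mm, bounded by ridges 18 mm (long sides) and 13 mm (ends) over the board, 2 to 3 mm clear of the pad; ears pass over the end ridges
- bracket: fixed dark steel bracket, base 80 (x) x 140 (y) x 8 mm; origin: centre of its underside, z up, y along the line of the ears. Raised seat, and at each y end two pillars (x 17 to 28, y 38 to 56 mm from the centre, tops 40 mm over the board) with a notch for an ear between them, open at the top. Pillars leave the plate 2.5 mm play each way along y. Pad fits either way round
- bracket_seat (a point): centre of the seat surface, 20 mm over the board, axes as the bracket; the pad's origin comes here when home. Two spring clips of bent strip in each notch: 32 mm apart at the flared top (40 mm over the board), 20 mm at the noses (28 mm over it); the ear spreads them and they snap over its upper edges. Pushing in takes about 10 to 15 N; the pad's weight alone does not do it
- tape_roll: bystander: roll of white tape lying flat, 80 mm across, 24 mm high; origin centre of its underside
- applicator: bystander: metal film applicator bar 34 x 103 x 26 mm lying on the board; origin centre of its underside
- grey_stapler: bystander: stapler 30 x 126 x 36 mm; origin centre of its underside
- pad_face (a point): centre of the rubber block's outer face on the eared pad, axes as the pad (22 mm from its origin along z). The pad also stands freely on a long side on the board; a push of this face near its upper edge tips it onto its back, block up
- board: fixed grey laminated work board, 300 (x) x 680 (y) x 18 mm, origin centre of its underside on the bench; its top is 18 mm over the bench. The rack, the bracket, the tape roll and the film applicator stand on it

How it is judged:
On the way, in this order (a step that is already met when the one before it is completed fails the run):
1. the eared pad lies on its back on the work board, block up, and nothing grips it (height (world z) of eared_pad below 0.028 m and angle between eared_pad's own z axis and vertical below 0.12 rad and contact force between the fingers and eared_pad below 0.2 N), for 0.2 s.
2. the pad is pushed home: within 3 mm of the seat with the fingers touching it (z of eared_pad in the frame of bracket_seat below 0.003 m and horizontal distance between eared_pad and bracket_seat below 0.008 m and contact force between the fingers and eared_pad above 1 N), for 0.05 s.
At the end, for the whole second after the job is handed in: the eared pad rests in the bracket, block up, its underside within 2 mm of the seat, within 5 mm of its centre, level within 0.05 rad and its ears in line within 0.08 rad, at rest; the plain pad is within 30 mm of its start and the tape roll, film applicator and stapler within 50 mm of theirs (horizontal distance between eared_pad and bracket_seat below 0.005 m and z of eared_pad in the frame of bracket_seat between -0.003 and 0.002 m and angle between the y axis of eared_pad and the y axis of bracket, either way round below 0.08 rad and angle between eared_pad's own z axis and vertical below 0.05 rad and linear speed of eared_pad below 0.01 m/s and distance of plain_pad from where it was at the start of the episode below 0.03 m and distance of each of tape_roll, applicator, grey_stapler from where it was at the start of the episode below 0.05 m); the robot touches nothing.
It fails at once if the plain pad is taken out or pushed more than 30 mm (distance of plain_pad from where it was at the start of the episode above 0.03 m).
It fails at once if the tape roll, the film applicator or the stapler is pushed more than 50 mm (distance of any of tape_roll, applicator, grey_stapler from where it was at the start of the episode above 0.05 m).
It also fails if it takes over 58 s, if anything falls off the work surface, if the arm or the gripper's body presses on something with over 40 N, if the wrist force passes 120 N, or if a joint passes its speed limit or range.

## Working session

There is one attempt and no reset: what is moved stays moved. The work goes in short steps, Python scripts to look and compute and a tool call to move; the robot and the scene stay as the last step left them, time stands still between calls to the robot, and variables do not carry over. Pictures are saved under pics/ and viewed, about 8 in all and at most 12, crops included, and the job is handed in when it is done.

Besides the shell and the picture viewer there is one more tool, called by a JSON object that holds its "api" and its "payload", one argument or row to a line. drive_tool: Moves the arm, as the interface text tells. Its arguments: {"type":"object","properties":{"commands":{"type":"array","items":{"type":"array","items":{"type":"array","items":{"type":"number"}}}}},"required":["commands"]}

```bash
ls; mkdir -p pics
python3 - <<'E'
from bench import ctrl
import cv2,numpy as np
o=ctrl.get_obs();print(o)
for n in("top","scene"):
    c=ctrl.camera(n);np.savez(f'/tmp/{n}.npz',**c)
    cv2.imwrite(f'pics/{n}0.png',c["pixels"][...,::-1])
    print(n,c["intrinsics"],c.get("R"),c.get("t"))
E
```

```text
pics
{'time_s': 0.0, 'q': array([ 1.11069312e+00,  1.81483173e-01,  1.60798451e+00,  8.69181944e-06,
        1.35379156e+00, -2.06297859e-01]), 'dq': array([ 6.43671741e-04,  2.63591185e-03, -5.86824813e-04,  1.10631259e-03,
       -6.82408949e-04, -6.13672873e-06]), 'joint_efforts': array([-8.19987181e-04, -4.44901586e+01, -3.51314092e+01, -4.80804629e-04,
        9.36078111e-03,  4.06243521e-05]), 'eef_pos': array([0.14424337, 0.55635514, 0.4038278 ]), 'eef_rot': array([-2.76555856e-04,  1.26563224e-01,  9.91958193e-01, -7.86078865e-04]), 'wrist_force': array([-0.5054678 ,  0.55639431,  0.14570242]), 'torque': array([ 0.0289929 ,  0.01327657, -0.04597147]), 'opening': 1.003469002867277}
top [[363.41099398   0.         249.2214201 ]
 [  0.         363.41099398 186.4845747 ]
 [  0.           0.           1.        ]] [[-7.30373606e-03 -9.99973327e-01 -4.48788721e-06]
 [-9.91889097e-01  7.24525893e-03 -1.26899666e-01]
 [ 1.26896314e-01 -9.22390179e-04 -9.91915558e-01]] [0.07433594 0.54428369 1.1769342 ]
scene [[435.75325983   0.         244.22993368]
 [  0.         435.75325983 195.96636517]
 [  0.           0.           1.        ]] [[ 0.87162791 -0.48995143  0.01457341]
 [-0.27967679 -0.52152453 -0.80609742]
 [ 0.40254897  0.69854117 -0.59160338]] [-0.43039598  0.22414225  1.14563771]
```

View pics/top0.png

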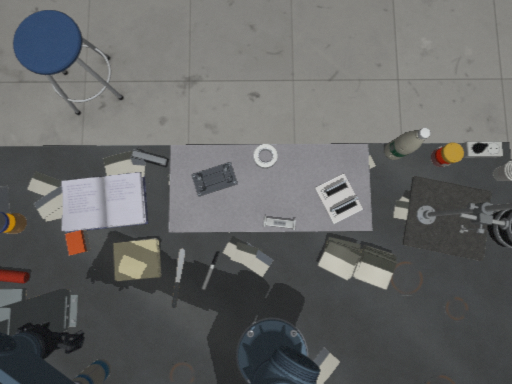

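View pics/scene0.png

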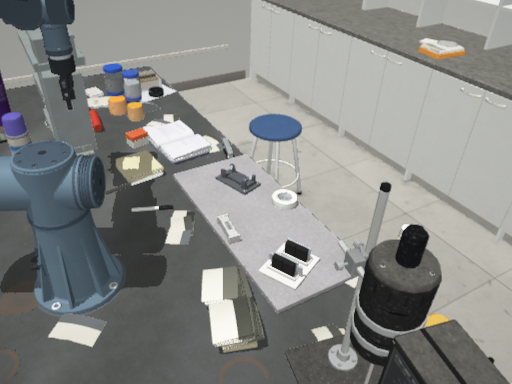

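Top view: rack at about (339,198) with two dark pads, bracket (214,180), tape (265,155), applicator (279,222). Scene view: rack at about (290,262). Next I fit rectangles and enlarge the rack.

```bash
cat > h.py <<'E'
import numpy as np,cv2
def ray(c,uv,z):
    """pixels -> world points on plane z"""
    K,R,t=c["intrinsics"],c["R"],c["t"]
    uv=np.atleast_2d(np.asarray(uv,float)); d=np.c_[uv,np.ones(len(uv))]@np.linalg.inv(K).T@R
    o=-R.T@t
    return o+d*((z-o[2])/d[:,2])[:,None]
def rect(c,mask,z,name):
    n,l,s,_=cv2.connectedComponentsWithStats(mask.astype(np.uint8))
    i=1+np.argmax(s[1:,4]); v,u=np.nonzero(l==i)
    P=ray(c,np.c_[u,v],z)[:,:2]
    (cx,cy),(w,h),a=cv2.minAreaRect((P*1000).astype(np.float32))
    print(name,s[i],'centre',round(cx,1),round(cy,1),'size',round(w,1),round(h,1),'ang',round(a,1)); return P
E
python3 - <<'E'
from h import *
c=dict(np.load('/tmp/top.npz'));s=dict(np.load('/tmp/scene.npz'))
p=c["pixels"].astype(int);g=p.mean(2)
def win(m,u0,u1,v0,v1):
    k=np.zeros_like(m);k[v0:v1,u0:u1]=1;return m&k
print(p[215,320],p[198,339],p[160,200],p[180,214])
rect(c,win(cv2.morphologyEx((g>175).astype(np.uint8),cv2.MORPH_CLOSE,np.ones((11,11)))>0,305,368,165,232),.029,'rack')
rect(c,win(g<105,180,245,155,205),.03,'bracket')
rect(c,win(g>175,245,285,140,175),.042,'tape')
rect(c,win(g>145,255,305,210,232),.044,'applic')
rect(c,win(g<80,325,345,175,198),.06,'padA'); rect(c,win(g<80,325,362,198,217),.06,'padB')
for n,i in(("top",c),("scene",s)):
    pass
a=cv2.resize(c["pixels"][168:230,310:368,::-1],None,fx=8,fy=8,interpolation=cv2.INTER_CUBIC)[:400]
b=cv2.resize(s["pixels"][232:288,255:325,::-1],None,fx=5.6,fy=7,interpolation=cv2.INTER_CUBIC)
h=min(a.shape[0],b.shape[0]);cv2.imwrite('pics/crop1.png',np.hstack([a[:h,:400],b[:h,:400]]))
E
```

```text
[140 139 143] [199 199 196] [137 137 140] [76 79 85]
rack [ 316  174   47   50 1310] centre 504.7 -227.8 size 133.3 109.5 ang 25.7
bracket [192 162  46  34 950] centre 572.9 187.7 size 81.4 140.6 ang 17.6
tape [254 144  23  23 252] centre 650.0 16.7 size 73.8 75.2 ang 89.5
applic [263 217  34  13 202] centre 422.6 -27.2 size 107.1 30.1 ang 84.1
padA [326 183  19  13  89] centre 530.3 -212.0 size 15.8 66.5 ang 23.4
padB [335 202  21  12  86] centre 471.3 -240.8 size 12.8 69.0 ang 24.5
```

View pics/crop1.png

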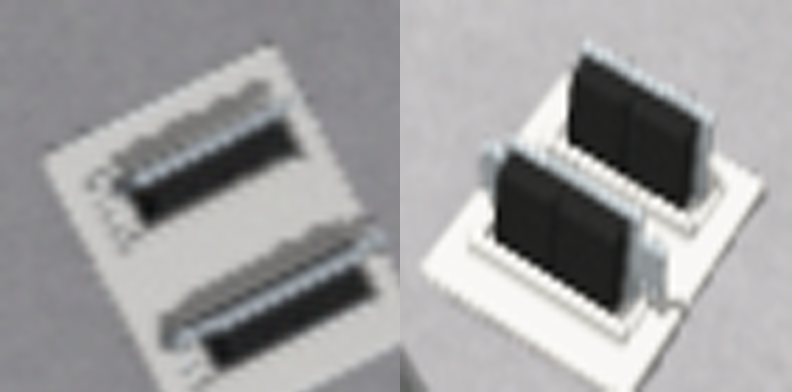

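The crop shows ears only on the lower pad, nearer the robot (rack x = -33 pocket). The top-view fit puts the rack at (505,-228) mm with yaw 25.7°. Turning, then going above that pocket.

{"api": "drive_tool", "payload": {
  "commands": [
    [[0,0,0,0,0,1,100],[0,0,0,0,0,1,100],[0,0,0,0,0,1,100],[0,0,0,0,0,1,100],[0,0,0,0,0,1,100],[0,0,0,0,0,1,100],[0,0,0,0,0,0.2,100],[0,0,0,0,0,0,100]]
  ]
}}

```text
time_s: 0.9
eef_pos: [0.1443, 0.5565, 0.4044]
eef_rot: [0.0, 0.53, 0.848, -0.0]
wrist_force: [0.3, 0.8, -0.2]
opening: 0.606
```

{"api": "drive_tool", "payload": {
  "commands": [
    [[-1,-0.06,0,0,0,0,100],[-1,-0.06,0,0,0,0,100],[-1,-0.06,0,0,0,0,100],[-1,-0.06,0,0,0,0,100],[-1,-0.06,0,0,0,0,100],[-1,-0.06,0,0,0,0,100],[-1,-0.06,0,0,0,0,100],[-1,-0.06,0,0,0,0,100],[-1,-0.06,0,0,0,0,100],[-1,-0.06,0,0,0,0,100]]
  ]
}}

```text
time_s: 1.9
eef_pos: [0.3351, 0.0925, 0.4051]
eef_rot: [0.001, 0.53, 0.848, 0.0]
wrist_force: [2.0, 0.4, -0.7]
opening: 0.612
```

{"api": "drive_tool", "payload": {
  "commands": [
    [[-1,-0.06,0,0,0,0,100],[-1,-0.06,0,0,0,0,100],[-1,-0.06,0,0,0,0,100],[-1,-0.06,0,0,0,0,100],[-1,-0.06,0,0,0,0,100],[-1,-0.06,0,0,0,0,100],[-1,-0.06,0,0,0,0,100],[0,0,0,0,0,0,100],[0,0,0,0,0,0,100]]
  ]
}}

```text
time_s: 2.8
eef_pos: [0.4686, -0.2301, 0.4038]
eef_rot: [-0.001, 0.531, 0.848, 0.0]
wrist_force: [0.0, 0.5, 0.0]
opening: 0.611
```

```bash
cat >> h.py <<'E'
from scipy.spatial.transform import Rotation as Ro
from bench import ctrl
def pose():
    o=ctrl.get_obs();w,x,y,z=o["eef_rot"];R=Ro.from_quat([x,y,z,w]).as_matrix();return o,R,o["eef_pos"]
def wrist():
    """wrist image with R,t world->camera"""
    o,R,p=pose();c=dict(ctrl.camera("wrist"));T=c["tool_from_camera"]
    Rw=R@T[:3,:3];c["R"]=Rw.T;c["t"]=-Rw.T@(p+R@T[:3,3]);return c
def go(x,y,z,yaw):
    """units to get grasp point (155 ahead) to xyz, tool y at yaw deg; shift valid before the turn"""
    o,R,p=pose();d=R.T@(np.array([x,y,z+.155])-p)/.05
    yw=np.degrees(np.arctan2(R[1,1],R[0,1]));t=(yw-yaw+90)%180-90
    print('t',round(o["time_s"],2),'tcp',p.round(4),'tilt',R[:,2].round(3),'yaw',yw.round(2),'open',round(o["opening"],3),'F',o["wrist_force"].round(1))
    print('shift units',d.round(3),'turn units',round(t/8,3))
E
python3 - <<'E'
from h import *
go(.475,-.242,.056,25.7)
c=wrist();np.savez('/tmp/w1.npz',**c);cv2.imwrite('pics/w1.png',c["pixels"][...,::-1])
E
```

```text
t 2.8 tcp [ 0.4686 -0.2301  0.4038] tilt [-0.001  0.001 -1.   ] yaw 25.88 open 0.611 F [0.  0.5 0. ]
shift units [-0.277  0.015  3.856] turn units 0.023
```

View pics/w1.png

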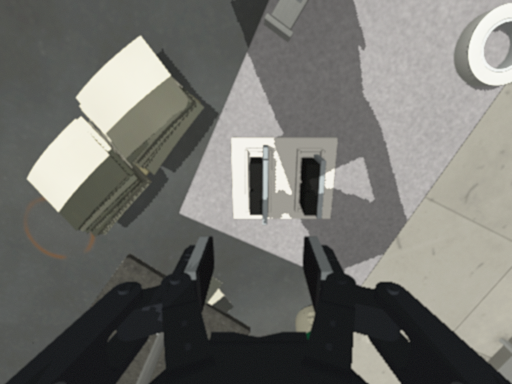

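Wrist view: rack at (232–337, 137–219), square to the image. The eared pad's steel edge with its ears runs down col 265, rows 145–222, black block to its left at 250–262. Measuring it at its top height.

Run:
```python
from h import *
c=dict(np.load('/tmp/w1.npz'));p=c["pixels"].astype(int)
for r in (160,175,190,205): print(r,p[r,244:274].mean(1).astype(int), 'depth',c["depth"][r,265].round(3),c["depth"][r,256].round(3))
print('col',[int(x) for x in p[140:226,265].mean(1)])
for uv in [(268,147),(268,220),(249.5,158),(249.5,214)]: print(uv,ray(c,uv,.070)[0].round(4))
g=p.mean(2)
for q in ((232,137),(337,137),(337,219),(232,219)): print(q,ray(c,q,.026)[0].round(4))
```

```text
160 [235 236 238 207 151 121  76  29  17  20  21  22  20  21  20  17  16  27
  75 131 159 161 155 147 137 140 148 143 144 150] depth 0.308 0.33
175 [229 227 237 216 148  94  52  36  39  39  38  38  40  38  39  39  34  39
  89 161 203 206 199 173 143 146 151 152 154 151] depth 0.312 0.312
190 [230 225 234 226 180 121  55  18  19  30  35  40  40  39  38  38  34  42
  93 162 201 204 196 163 128 143 148 149 151 150] depth 0.319 0.32
205 [240 239 240 237 202 124  54  35  37  39  38  39  38  38  38  35  25  35
  74 108 120 120 115 109 126 146 146 145 151 153] depth 0.324 0.323
col [241, 241, 243, 243, 209, 121, 98, 152, 191, 199, 198, 199, 198, 198, 198, 198, 200, 195, 160, 121, 161, 202, 209, 207, 207, 207, 206, 206, 206, 205, 205, 205, 206, 205, 205, 206, 206, 205, 206, 204, 206, 205, 205, 206, 205, 204, 204, 204, 204, 204, 204, 204, 203, 203, 203, 204, 203, 202, 196, 167, 128, 118, 120, 119, 119, 120, 119, 118, 119, 120, 119, 119, 118, 118, 118, 117, 116, 115, 117, 119, 119, 112, 121, 156, 175, 174]
(268, 147) [ 0.4617 -0.1929  0.07  ]
(268, 220) [ 0.5012 -0.2724  0.07  ]
(249.5, 158) [ 0.4484 -0.2131  0.07  ]
(249.5, 214) [ 0.4775 -0.275   0.07  ]
(232, 137) [ 0.4194 -0.2068  0.026 ]
(337, 137) [ 0.5388 -0.149   0.026 ]
(337, 219) [ 0.5971 -0.2459  0.026 ]
(232, 219) [ 0.4654 -0.3097  0.026 ]
```

{"api": "drive_tool", "payload": {
  "commands": [
    [[-0.27,0.015,0,0,0,0,100],[0,0,1,0,0,0,100],[0,0,1,0,0,0,100],[0,0,0.5,0,0,0,100],[0,0,0,0,0,0,100]]
  ]
}}

```text
time_s: 3.35
eef_pos: [0.4739, -0.2392, 0.2761]
eef_rot: [-0.004, 0.53, 0.848, 0.0]
wrist_force: [0.6, 0.2, -0.0]
opening: 0.611
```

{"api": "drive_tool", "payload": {
  "commands": [
    [[0,0,0.5,0,0,0,100],[0,0,0.5,0,0,0,100],[0,0,0.3,0,0,0,100],[0,0,0,0,0,0,100],[0,0,0,0,0,0,100]]
  ]
}}

```text
time_s: 3.85
eef_pos: [0.4758, -0.2412, 0.216]
eef_rot: [0.001, 0.531, 0.848, -0.0]
wrist_force: [-0.4, 0.2, 0.1]
opening: 0.61
```

{"api": "drive_tool", "payload": {
  "commands": [
    [[0,0,0,0,0,0,255],[0,0,0,0,0,0,255],[0,0,0,0,0,0,255],[0,0,0,0,0,0,255],[0,0,0,0,0,0,255],[0,0,0,0,0,0,255]]
  ]
}}

```text
time_s: 4.45
eef_pos: [0.4757, -0.2415, 0.2162]
eef_rot: [0.001, 0.531, 0.847, -0.0]
wrist_force: [-1.7, -0.0, 6.6]
opening: 0.243
```

{"api": "drive_tool", "payload": {
  "commands": [
    [[0,0,-0.2,0,0,0,255],[0,0,-0.5,0,0,0,255],[0,0,-0.7,0,0,0,255],[0,0,-0.7,0,0,0,255],[0,0,0,0,0,0,255],[0,0,0,0,0,0,255]]
  ]
}}

```text
time_s: 5.05
eef_pos: [0.4752, -0.2409, 0.3208]
eef_rot: [0.001, 0.531, 0.847, -0.0]
wrist_force: [-0.1, 0.1, -3.0]
opening: 0.246
```

Run:
```python
from h import *
go(.5,-.06,.058,17.6)
c=wrist();np.savez('/tmp/w2.npz',**c);s=ctrl.camera("scene")
b=cv2.resize(s["pixels"][170:290,200:345,::-1],None,fx=3.2,fy=3.2)
cv2.imwrite('pics/w2.png',np.hstack([cv2.resize(c["pixels"][...,::-1],None,fx=.65,fy=.65)[:249],cv2.resize(b,(332,249))]))
```

```text
t 5.05 tcp [ 0.4752 -0.2409  0.3208] tilt [ 0.002 -0.001 -1.   ] yaw 25.86 open 0.246 F [-0.1  0.1 -3. ]
shift units [3.044 2.022 2.152] turn units 1.033
```

View pics/w2.png

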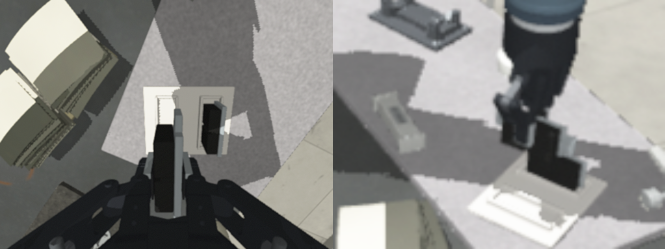

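The pad hangs upright in the fingers (left half, about (167,160)), and the plain pad is still in its pocket. Carrying it to the free spot.

{"api": "drive_tool", "payload": {
  "commands": [
    [[0.5,0.33,0,0,0,0,255],[0.75,0.5,0,0,0,0,255],[0.75,0.5,0,0,0,0,255],[0.65,0.43,0,0,0,0,255],[0.39,0.26,0,0,0,0,255],[0,0,0.5,0,0,0.5,255],[0,0,0.5,0,0,0.53,255],[0,0,0.5,0,0,0,255],[0,0,0.4,0,0,0,255],[0,0,0.1,0,0,0,255]]
  ]
}}

```text
time_s: 6.15
eef_pos: [0.4977, -0.0593, 0.2158]
eef_rot: [-0.004, 0.59, 0.807, -0.001]
wrist_force: [0.0, -0.1, -2.8]
opening: 0.245
```

{"api": "drive_tool", "payload": {
  "commands": [
    [[0,0,0.1,0,0,0,255],[0,0,0,0,0,0,255],[0,0,0,0,0,0,255]]
  ]
}}

```text
time_s: 6.45
eef_pos: [0.5001, -0.0603, 0.2154]
eef_rot: [0.001, 0.591, 0.807, 0.0]
wrist_force: [-0.0, 0.3, -1.5]
opening: 0.25
```

{"api": "drive_tool", "payload": {
  "commands": [
    [[0,0,0.05,0,0,0,255],[0,0,0,0,0,0,255],[0,0,0,0,0,0,255]]
  ]
}}

```text
time_s: 6.75
eef_pos: [0.4999, -0.0601, 0.2126]
eef_rot: [0.0, 0.59, 0.807, 0.0]
wrist_force: [0.1, 0.9, -1.8]
opening: 0.244
```

{"api": "drive_tool", "payload": {
  "commands": [
    [[0,0,0.06,0,0,0,255],[0,0,0,0,0,0,255],[0,0,0,0,0,0,255]]
  ]
}}

```text
time_s: 7.05
eef_pos: [0.4997, -0.0601, 0.2091]
eef_rot: [-0.0, 0.59, 0.807, -0.0]
wrist_force: [0.2, -0.2, -1.6]
opening: 0.246
```

{"api": "drive_tool", "payload": {
  "commands": [
    [[0,0,0.03,0,0,0,255],[0,0,0,0,0,0,255],[0,0,0,0,0,0,255]]
  ]
}}

```text
time_s: 7.35
eef_pos: [0.4999, -0.0601, 0.2082]
eef_rot: [0.0, 0.59, 0.807, 0.0]
wrist_force: [-2.9, 1.4, 5.4]
opening: 0.246
```

{"api": "drive_tool", "payload": {
  "commands": [
    [[0,0,0,0,0,0,160],[0,0,0,0,0,0,100],[0,0,0,0,0,0,100],[0,0,-0.3,0,0,0,100],[0,0,-0.5,0,0,0,100],[0,0,-0.6,0,0,0,100],[0,-0.5,0,0,0,0,255],[0,-0.4,0,0,0,0,255],[0,0,0,0,0,0,255],[0,0,0,0,0,0,255]]
  ]
}}

```text
time_s: 8.35
eef_pos: [0.4571, -0.0739, 0.2779]
eef_rot: [0.0, 0.591, 0.807, 0.0]
wrist_force: [0.4, 0.7, 0.4]
opening: 0.003
```

Run:
```python
from h import *
go(.5,-.06,.058,17.6)
c=wrist();s=ctrl.camera("scene")
b=s["pixels"][170:290,200:345,::-1]
cv2.imwrite('pics/w3.png',np.hstack([cv2.resize(c["pixels"][...,::-1],(400,300)),cv2.resize(b,(362,300))]))
```

```text
t 8.35 tcp [ 0.4571 -0.0739  0.2779] tilt [ 0.001 -0.    -1.   ] yaw 17.57 open 0.003 F [0.4 0.7 0.4]
shift units [0.006 0.9   1.298] turn units -0.004
```

View pics/w3.png

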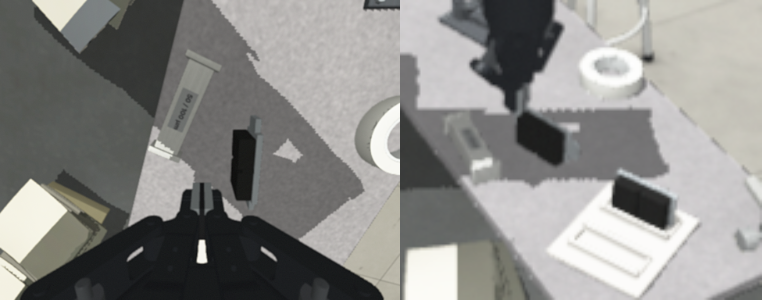

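The eared pad stands free on its long side, and the closed fingers are behind its block face. Lowering and pushing it over.

{"api": "drive_tool", "payload": {
  "commands": [
    [[0,0,0.5,0,0,0,255],[0,0,0.55,0,0,0,255],[0,0,0,0,0,0,255],[0,0.25,0,0,0,0,255],[0,0.15,0,0,0,0,255],[0,0.15,0,0,0,0,255],[0,0.15,0,0,0,0,255],[0,0.15,0,0,0,0,255],[0,0.1,0,0,0,0,255],[0,0,0,0,0,0,255]]
  ]
}}

```text
time_s: 9.45
eef_pos: [0.5028, -0.0592, 0.2254]
eef_rot: [0.0, 0.59, 0.807, 0.0]
wrist_force: [-0.4, -0.6, -0.2]
opening: -0.005
```

{"api": "drive_tool", "payload": {
  "commands": [
    [[0,0,-0.8,0,0,0,255],[0,0,-0.8,0,0,0,200],[0,0,-0.8,0,0,0,100],[0,0,0,0,0,0,0],[0,0,0,0,0,0,0]]
  ]
}}

```text
time_s: 9.95
eef_pos: [0.5022, -0.0595, 0.3462]
eef_rot: [0.001, 0.591, 0.807, 0.0]
wrist_force: [-0.1, -0.5, -1.0]
opening: 0.678
```

Run:
```python
from h import *
go(.53,-.05,.058,17.6)
c=wrist();np.savez('/tmp/w4.npz',**c)
cv2.imwrite('pics/w4.png',c["pixels"][...,::-1])
t=dict(ctrl.camera("top"));np.savez('/tmp/t4.npz',**t)
```

```text
t 9.95 tcp [ 0.5022 -0.0595  0.3462] tilt [ 0.002 -0.001 -1.   ] yaw 17.61 open 0.678 F [-0.1 -0.5 -1. ]
shift units [0.016 0.582 2.664] turn units 0.002
```

View pics/w4.png

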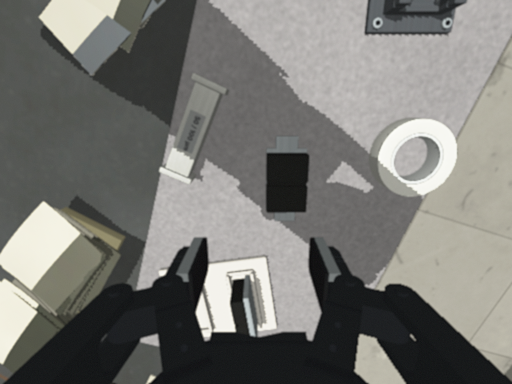

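The pad lies flat, block up: block at (266–308, 152–213), ears visible above and below it. Measuring it.

Run:
```python
from h import *
c=dict(np.load('/tmp/w4.npz'));g=c["pixels"].astype(int).mean(2)
m=np.zeros_like(g,bool);m[140:225,255:320]=g[140:225,255:320]<50
m=cv2.morphologyEx(m.astype(np.uint8),cv2.MORPH_CLOSE,np.ones((5,5)))
rect(c,m,.040,'block')
print(c["depth"][180,287],(c["t"]))
P=ray(c,(287,182),.04)[0];print(P)
```

```text
block [ 267  153   42   59 2372] centre 530.3 -49.0 size 42.4 64.0 ang 17.7
0.2845105 [-0.46047906 -0.21890125  0.25913331]
[ 0.53010631 -0.0478874   0.04      ]
```

{"api": "drive_tool", "payload": {
  "commands": [
    [[0.03,0.6,0,0,0,0,0],[0,0,0.8,0,0,0,0],[0,0,0.8,0,0,0,0],[0,0,0.6,0,0,0,0],[0,0,0.4,0,0,0,0],[0,0,0.2,0,0,0,0],[0,0,0.14,0,0,0,0],[0,0,0,0,0,0,0],[0,0,0,0,0,0,0]]
  ]
}}

```text
time_s: 10.95
eef_pos: [0.5307, -0.049, 0.1989]
eef_rot: [0.001, 0.59, 0.807, 0.0]
wrist_force: [0.1, 0.7, 0.2]
opening: 1.002
```

{"api": "drive_tool", "payload": {
  "commands": [
    [[0,0,0,0,0,0,255],[0,0,0,0,0,0,255],[0,0,0,0,0,0,255],[0,0,0,0,0,0,255],[0,0,0,0,0,0,255]]
  ]
}}

```text
time_s: 11.45
eef_pos: [0.5308, -0.049, 0.1993]
eef_rot: [0.001, 0.59, 0.807, 0.0]
wrist_force: [0.1, 1.1, 5.0]
opening: 0.495
```

{"api": "drive_tool", "payload": {
  "commands": [
    [[0,0,-0.2,0,0,0,255],[0,0,-0.5,0,0,0,255],[0,0,-0.8,0,0,0,255],[0,0,-0.8,0,0,0,255],[0,0,0,0,0,0,255],[0,0,0,0,0,0,255]]
  ]
}}

```text
time_s: 12.05
eef_pos: [0.5304, -0.0488, 0.3143]
eef_rot: [0.001, 0.59, 0.807, 0.0]
wrist_force: [-0.3, -0.6, -2.7]
opening: 0.497
```

Run:
```python
from h import *
go(.573,.188,.15,17.6)
c=wrist();np.savez('/tmp/w5.npz',**c)
cv2.imwrite('pics/w5.png',c["pixels"][...,::-1])
```

```text
t 12.05 tcp [ 0.5304 -0.0488  0.3143] tilt [ 0.002 -0.001 -1.   ] yaw 17.63 open 0.497 F [-0.3 -0.6 -2.7]
shift units [4.256 2.247 0.185] turn units 0.003
```

View pics/w5.png

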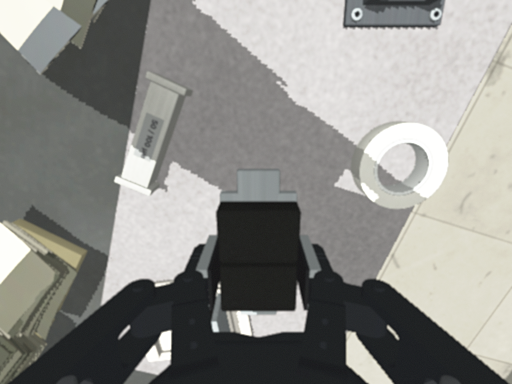

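The pad is gripped squarely by the block (218–300, 203–310), far ear in view. Moving most of the way to the bracket, then looking at it from close by.

{"api": "drive_tool", "payload": {
  "commands": [
    [[0.4,0.45,0,0,0,0,255],[0.5,0.6,0,0,0,0,255],[0.5,0.6,0,0,0,0,255],[0.4,0.4,0,0,0,0,255],[0.2,0.2,0,0,0,0,255],[0,0,0,0,0,0,255],[0,0,0,0,0,0,255]]
  ]
}}

```text
time_s: 12.8
eef_pos: [0.6065, 0.0801, 0.3116]
eef_rot: [-0.001, 0.59, 0.807, -0.001]
wrist_force: [0.2, -0.3, -2.9]
opening: 0.495
```

Run:
```python
from h import *
go(.573,.188,.15,17.6)
c=wrist();np.savez('/tmp/w6.npz',**c)
cv2.imwrite('pics/w6.png',c["pixels"][...,::-1])
```

```text
t 12.8 tcp [0.6065 0.0801 0.3116] tilt [-0.003 -0.    -1.   ] yaw 17.64 open 0.495 F [ 0.2 -0.3 -2.9]
shift units [2.26  0.016 0.134] turn units 0.005
```

View pics/w6.png

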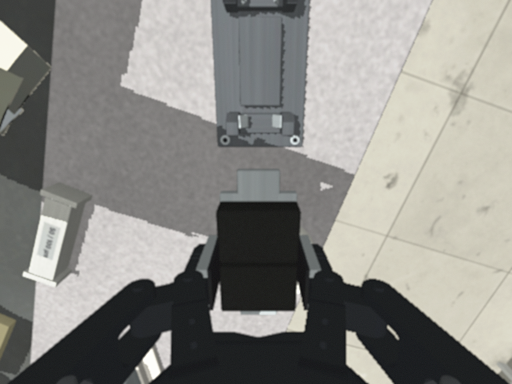

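Bracket end is in view: base corners about (218,147) and (303,146), notch at about (260,122). The held pad's ear is at (238–280, 170). Measuring both in one view.

Run:
```python
from h import *
c=dict(np.load('/tmp/w6.npz'));g=cv2.GaussianBlur(c["pixels"].astype(np.float32).mean(2),(3,3),0)
o,R,p=pose();X,Y=R[:2,0],R[:2,1]
def edge(rows,a,b,z,lab):   # strongest vertical edge between columns a..b
    u=[a+np.argmax(np.abs(np.gradient(g[r,a:b]))) for r in rows]
    P=ray(c,np.c_[u,rows],z)[:,:2]-p[:2]; xy=np.c_[P@X,P@Y]*1000   # tool frame, mm
    k=np.abs(xy[:,1]-np.median(xy[:,1]))<2.5; xy=xy[k]; f=np.polyfit(xy[:,0],xy[:,1],1)
    print(lab,u[::10],'y med',np.median(xy[:,1]).round(1),'slope deg',np.degrees(np.arctan(f[0])).round(2));return f
rows=np.arange(20,140)
L=edge(rows,205,226,.026,'baseL');Rr=edge(rows,296,316,.026,'baseR')
hz=p[2]-.1813
edge(np.arange(173,188),230,246,hz+.006,'earL');edge(np.arange(173,188),272,288,hz+.006,'earR')
edge(np.arange(210,235),210,226,hz+.022,'blkL');edge(np.arange(210,235),292,306,hz+.022,'blkR')
edge(np.arange(40,100),232,246,.038,'seatL');edge(np.arange(40,100),274,292,.038,'seatR')
col=lambda u,a,b:a+np.argmax(np.abs(np.gradient(g[a:b,u])))
for lab,us,a,b,z in(('base near end',range(235,290,6),138,153,.026),('ear tip',range(243,277,5),160,178,hz+.006),('blk far end top',range(230,290,8),196,210,hz+.022)):
    v=[col(u,a,b) for u in us];P=ray(c,np.c_[list(us),v],z)[:,:2]-p[:2];x=P@X*1000;print(lab,v,np.median(x).round(1))
print('topview seat', (np.array([.5729,.1877])-p[:2])@np.c_[X,Y]*1000)
print('depth base',c["depth"][143,260],'cam z',(-c["R"].T@c["t"])[2])
cv2.imwrite('pics/w6c.png',cv2.resize(c["pixels"][0:160,190:330,::-1],None,fx=5,fy=3.7,interpolation=cv2.INTER_CUBIC))
```

```text
baseL [np.int64(211), np.int64(211), np.int64(212), np.int64(212), np.int64(213), np.int64(213), np.int64(214), np.int64(214), np.int64(215), np.int64(215), np.int64(216), np.int64(216)] y med -40.5 slope deg -0.02
baseR [np.int64(309), np.int64(309), np.int64(308), np.int64(307), np.int64(307), np.int64(306), np.int64(306), np.int64(305), np.int64(305), np.int64(304), np.int64(304), np.int64(304)] y med 39.9 slope deg 0.06
earL [np.int64(238), np.int64(238)] y med -12.6 slope deg 1.37
earR [np.int64(278), np.int64(278)] y med 9.6 slope deg -1.29
blkL [np.int64(216), np.int64(216), np.int64(217)] y med -23.0 slope deg -0.12
blkR [np.int64(300), np.int64(300), np.int64(299)] y med 20.1 slope deg 0.19
seatL [np.int64(238), np.int64(238), np.int64(238), np.int64(239), np.int64(239), np.int64(239)] y med -17.8 slope deg 0.35
seatR [np.int64(280), np.int64(280), np.int64(280), np.int64(280), np.int64(283), np.int64(279)] y med 18.0 slope deg -0.07
base near end [np.int64(147), np.int64(147), np.int64(147), np.int64(147), np.int64(147), np.int64(147), np.int64(147), np.int64(147), np.int64(147), np.int64(147)] 43.8
ear tip [np.int64(171), np.int64(171), np.int64(170), np.int64(171), np.int64(171), np.int64(171), np.int64(171)] 47.7
blk far end top [np.int64(201), np.int64(201), np.int64(201), np.int64(201), np.int64(201), np.int64(201), np.int64(201), np.int64(201)] 36.0
topview seat [113.18609548   0.57220272]
depth base 0.2532184 cam z 0.2814049217412155
```

Run:
```python
from h import *
c=dict(np.load('/tmp/w6.npz'));g=c["pixels"].astype(np.float32).mean(2)
o,R,p=pose();X=R[:2,0];hz=p[2]-.1813
print('cam in tool',c["tool_from_camera"].round(3).tolist())
for u in(229,260,292): print(u,g[166:206,u].astype(int).tolist())
for v in(170,170.5,192,192.5,201,201.5):
    print(v,[round(float((ray(c,(260,v),hz+h)[0][:2]-p[:2])@X*1000),1) for h in(0,.006,.022)])
print([(u,[c["depth"][v,u].round(4) for v in(175,185,197,206,240)]) for u in(260,)])
# near-end edges of near pillars/notch: brightness profile
print(g[100:150,228].astype(int).tolist())
```

```text
cam in tool [[-0.001, -0.949, -0.315, 0.082], [1.0, -0.001, -0.001, -0.001], [0.0, -0.315, 0.949, 0.03], [0.0, 0.0, 0.0, 1.0]]
229 [128, 125, 123, 124, 125, 126, 125, 126, 125, 127, 126, 125, 124, 125, 127, 130, 131, 132, 131, 129, 130, 131, 130, 130, 119, 106, 107, 122, 136, 138, 138, 138, 139, 138, 125, 88, 40, 21, 25, 22]
260 [124, 124, 116, 110, 120, 131, 137, 138, 138, 137, 137, 138, 137, 138, 137, 137, 138, 137, 138, 137, 137, 137, 138, 137, 137, 137, 136, 138, 137, 138, 137, 138, 138, 138, 125, 89, 40, 19, 20, 23]
292 [122, 124, 123, 120, 120, 120, 120, 120, 120, 123, 122, 124, 125, 124, 125, 124, 122, 121, 122, 122, 119, 118, 120, 120, 116, 106, 108, 125, 138, 139, 137, 139, 139, 139, 127, 89, 39, 20, 23, 25]
170 [46.8, 48.2, 52.1]
170.5 [46.5, 47.9, 51.8]
192 [33.6, 35.6, 40.8]
192.5 [33.3, 35.3, 40.5]
201 [28.0, 30.2, 36.0]
201.5 [27.7, 29.9, 35.8]
[(260, [np.float32(0.1487), np.float32(0.1516), np.float32(0.1533), np.float32(0.1448), np.float32(0.1433)])]
[124, 125, 125, 125, 124, 124, 124, 125, 123, 124, 125, 122, 111, 96, 94, 92, 94, 93, 93, 94, 93, 97, 111, 123, 124, 123, 122, 124, 122, 123, 122, 122, 122, 121, 111, 97, 101, 123, 133, 135, 134, 131, 124, 105, 82, 69, 80, 108, 123, 122]
```

{"api": "drive_tool", "payload": {
  "commands": [
    [[0.5,0,0,0,0,0,255],[0.6,0,0,0,0,0,255],[0.6,0.024,0,0,0,0,255],[0.4,0,0,0,0,0,255],[0.17,0,0,0,0,0,255],[0,0,0,0,0,0,255],[0,0,0,0,0,0,255]]
  ]
}}

```text
time_s: 13.55
eef_pos: [0.5743, 0.1879, 0.3132]
eef_rot: [0.0, 0.591, 0.807, -0.0]
wrist_force: [0.6, -0.2, -2.5]
opening: 0.5
```

Run:
```python
from h import *
o,R,p=pose();t=np.array([.6065,.0801])+np.array([[-.3030,.9530],[.9530,.3030]]).T@np.array([.1139,.0012]);print(t)
go(t[0],t[1],.2393-.155,17.65)
go(t[0],t[1],.2193-.155,17.65)
c=wrist();np.savez('/tmp/w7.npz',**c);cv2.imwrite('pics/w7.png',cv2.resize(c["pixels"][...,::-1],None,fx=1.4,fy=1.4))
```

```text
[0.5731319 0.1890103]
t 13.55 tcp [0.5743 0.1879 0.3132] tilt [ 0.    -0.001 -1.   ] yaw 17.57 open 0.5 F [ 0.6 -0.2 -2.5]
shift units [ 0.03  -0.015  1.479] turn units -0.01
t 13.55 tcp [0.5743 0.1879 0.3132] tilt [ 0.    -0.001 -1.   ] yaw 17.57 open 0.5 F [ 0.6 -0.2 -2.5]
shift units [ 0.03  -0.015  1.879] turn units -0.01
```

View pics/w7.png

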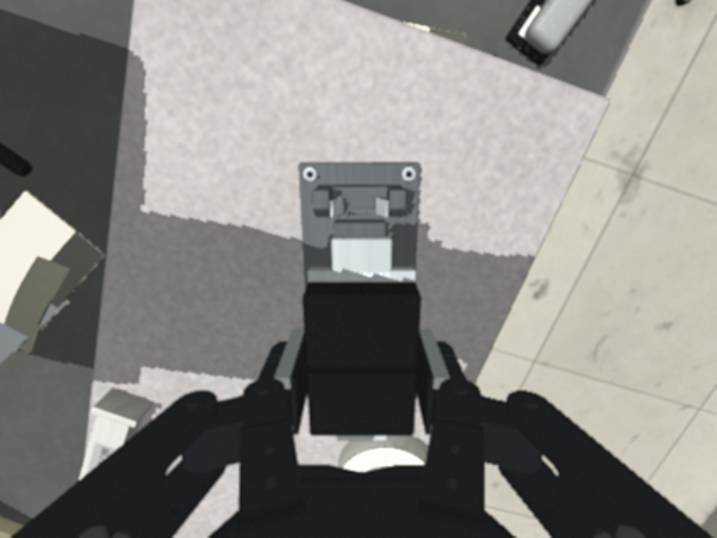

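The pad is above the bracket; the bracket's far end shows at (300–420, 162) in the 1.4x picture, its clips at (338,205) and (382,205). Measuring the offset again from here.

Run:
```python
from h import *
c=dict(np.load('/tmp/w7.npz'));g=cv2.GaussianBlur(c["pixels"].astype(np.float32).mean(2),(3,3),0)
o,R,p=pose();X,Y=R[:2,0],R[:2,1];hz=p[2]-.1813
def xt(u,v,z): 
    P=ray(c,(u,v),z)[0][:2]-p[:2];return (P@X*1000).round(1),(P@Y*1000).round(1)
def sub(a): 
    d=np.abs(np.gradient(a));i=int(np.argmax(d[1:-1]))+1;l,m,n=d[i-1:i+2];return i+.5*(l-n)/(l-2*m+n+1e-9)
vt=np.median([110+sub(g[110:122,u]) for u in range(225,290,5)]);print('far end row',vt,'x centre',xt(257,vt,.026)[0]-70)
ys=[]
for r in range(130,150,2):
    a=208+sub(g[r,208:224]);b=290+sub(g[r,290:306]);ys.append((xt(a,r,.026)[1],xt(b,r,.026)[1]))
print('base y',np.median(ys,0),np.median(ys,0).mean())
ys=[(xt(210+sub(g[r,210:226]),r,hz+.022)[1],xt(292+sub(g[r,292:306]),r,hz+.022)[1]) for r in range(210,235,2)]
print('blk y',np.median(ys,0),np.median(ys,0).mean())
et=np.median([165+sub(g[165:178,u]) for u in range(243,277,4)]);pe=np.median([188+sub(g[188:197,u]) for u in (226,229,290,293)])
be=np.median([197+sub(g[197:206,u]) for u in range(230,290,6)])
print('ear tip',et,xt(257,et,hz+.006)[0]-49,'blk bottom',be,xt(257,be,hz+.006)[0]-32)
```

```text
far end row 115.198456 x centre 1.9000000000000057
base y [-42.5  37.7] -2.3999999999999986
blk y [-22.8  20.6] -1.0999999999999996
ear tip 170.17197 -1.3999999999999986 blk bottom 201.15561 -2.5
```

{"api": "drive_tool", "payload": {
  "commands": [
    [[0.048,-0.022,0.3,0,0,0,255],[0,0,0.5,0,0,0,255],[0,0,0.4,0,0,0,255],[0,0,0.16,0,0,0,255],[0,0,0,0,0,0,255],[0,0,0,0,0,0,255],[0,0,0,0,0,0,255]]
  ]
}}

```text
time_s: 14.3
eef_pos: [0.5729, 0.191, 0.2464]
eef_rot: [0.001, 0.591, 0.807, 0.001]
wrist_force: [-0.9, 0.2, -2.6]
opening: 0.496
```

Run:
```python
from h import *
go(.5731,.1890,.2193-.155,17.65)
c=wrist();np.savez('/tmp/w8.npz',**c);cv2.imwrite('pics/w8.png',cv2.resize(c["pixels"][60:260,150:370,::-1],None,fx=3.4,fy=3))
```

```text
t 14.3 tcp [0.5729 0.191  0.2464] tilt [ 0.002  0.    -1.   ] yaw 17.61 open 0.496 F [-0.9  0.2 -2.6]
shift units [-0.039 -0.01   0.542] turn units -0.005
```

View pics/w8.png

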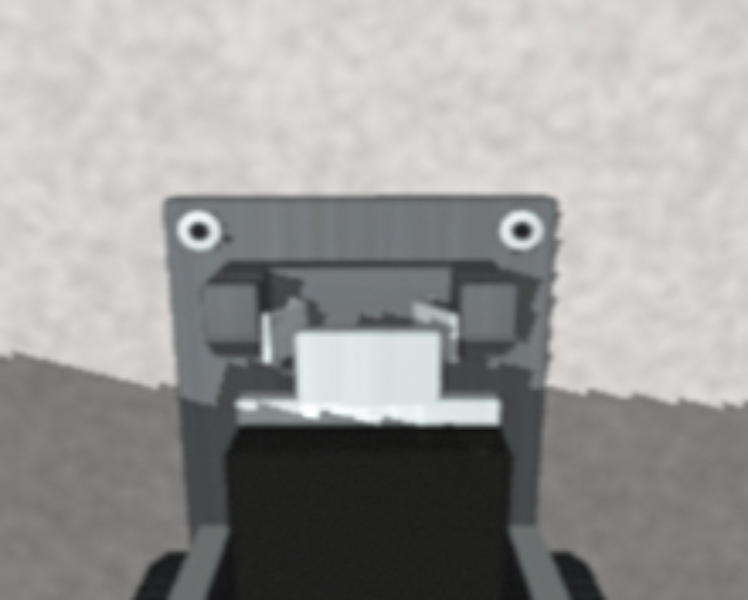

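Low view, 3.4x3 crop: pillar tops at U 204–258 and 461–516 (V 283–343), ear at U 296–441 with its tip at V 331. The pad looks slightly right of the notch centre. Working out the offset.

Run:
```python
from h import *
c=dict(np.load('/tmp/w8.npz'))
o,R,p=pose();X,Y=R[:2,0],R[:2,1];hz=p[2]-.1813
def xt(U,V,z):
    P=ray(c,(150+(U+.5)/3.4-.5,60+(V+.5)/3-.5),z)[0][:2]-p[:2];return (P@X*1000).round(1),(P@Y*1000).round(1)
print('hz',hz)
print('pillar y',[xt(U,312,.058)[1] for U in(204,258,461,516)],'far/near x (56,38)',xt(360,283,.058)[0],xt(360,343,.058)[0])
print('base far end (70)',xt(360,198,.026),'y',xt(165,210,.026)[1],xt(556,210,.026)[1])
print('ear tip(49)',xt(368,331,hz+.006),'y',xt(296,360,hz+.006)[1],xt(441,360,hz+.006)[1])
print('plate end(36)',xt(368,398,hz+.006),'y',xt(237,405,hz+.006)[1],xt(500,405,hz+.006)[1],'blk bottom(32)',xt(368,427,hz+.006)[0])
g=c["pixels"].astype(int).mean(2);print(g[125:185,217].astype(int).tolist());print(g[125:185,294].astype(int).tolist())
print('screws y',xt(199,231,.026),xt(521,231,.026))
```

```text
hz 0.06517631154010181
pillar y [np.float64(-29.2), np.float64(-19.8), np.float64(15.6), np.float64(25.2)] far/near x (56,38) 53.9 41.8
base far end (70) (np.float64(67.6), np.float64(-2.2)) y -41.5 37.3
ear tip(49) (np.float64(47.5), np.float64(-0.7)) y -12.4 11.2
plate end(36) (np.float64(34.6), np.float64(-0.7)) y -22.4 21.2 blk bottom(32) 28.8
[142, 103, 111, 121, 122, 122, 122, 122, 122, 121, 119, 120, 118, 99, 80, 90, 112, 121, 122, 123, 121, 107, 82, 63, 59, 61, 70, 68, 65, 82, 105, 119, 123, 122, 122, 122, 122, 121, 121, 121, 121, 120, 120, 118, 120, 118, 114, 108, 97, 76, 65, 64, 67, 82, 104, 105, 85, 77, 75, 71]
[128, 100, 110, 116, 118, 117, 117, 117, 118, 116, 116, 115, 116, 115, 117, 117, 118, 117, 118, 118, 116, 98, 72, 59, 59, 61, 69, 67, 66, 84, 107, 117, 118, 118, 119, 119, 118, 117, 118, 117, 117, 118, 118, 117, 117, 115, 110, 105, 92, 70, 63, 64, 72, 85, 99, 109, 114, 99, 77, 70]
screws y (np.float64(60.2), np.float64(-34.9)) (np.float64(60.1), np.float64(30.5))
```

{"api": "drive_tool", "payload": {
  "commands": [
    [[-0.025,-0.028,0,0,0,0,255],[0,0,0.1,0,0,0,255],[0,0,0.1,0,0,0,255],[0,0,0.06,0,0,0,255],[0,0,0,0,0,0,255],[0,0,0,0,0,0,255]]
  ]
}}

```text
time_s: 14.95
eef_pos: [0.5716, 0.1894, 0.2322]
eef_rot: [0.0, 0.59, 0.807, 0.0]
wrist_force: [2.2, 0.2, -1.7]
opening: 0.494
```

{"api": "drive_tool", "payload": {
  "commands": [
    [[0,0,0.05,0,0,0,255],[0,0,0.05,0,0,0,255],[0,0,0,0,0,0,255]]
  ]
}}

```text
time_s: 15.25
eef_pos: [0.5719, 0.1895, 0.2284]
eef_rot: [0.001, 0.59, 0.807, 0.001]
wrist_force: [1.1, 0.1, 5.7]
opening: 0.499
```

{"api": "drive_tool", "payload": {
  "commands": [
    [[0,0,0.05,0,0,0,255],[0,0,0.05,0,0,0,255],[0,0,0,0,0,0,255]]
  ]
}}

```text
time_s: 15.55
eef_pos: [0.5717, 0.1894, 0.2231]
eef_rot: [0.001, 0.59, 0.807, 0.0]
wrist_force: [0.0, 0.3, 4.3]
opening: 0.493
```

{"api": "drive_tool", "payload": {
  "commands": [
    [[0,0,0.05,0,0,0,255],[0,0,0,0,0,0,255],[0,0,0,0,0,0,255]]
  ]
}}

```text
time_s: 15.85
eef_pos: [0.5714, 0.1893, 0.2195]
eef_rot: [0.0, 0.591, 0.807, 0.0]
wrist_force: [3.6, 0.1, -1.4]
opening: 0.498
```

{"api": "drive_tool", "payload": {
  "commands": [
    [[0,0,0.04,0,0,0,255],[0,0,0,0,0,0,255],[0,0,0,0,0,0,255]]
  ]
}}

```text
time_s: 16.15
eef_pos: [0.5715, 0.1895, 0.2192]
eef_rot: [0.0, 0.59, 0.807, -0.0]
wrist_force: [-3.9, -1.1, 12.6]
opening: 0.494
```

{"api": "drive_tool", "payload": {
  "commands": [
    [[0,0,0.03,0,0,0,255],[0,0,0,0,0,0,255],[0,0,0,0,0,0,255],[0,0,-0.07,0,0,0,255],[0,0,0,0,0,0,120],[0,0,0,0,0,0,40],[0,0,0,0,0,0,40],[0,0,0,0,0,0,40]]
  ]
}}

```text
time_s: 16.95
eef_pos: [0.571, 0.1894, 0.2193]
eef_rot: [-0.0, 0.59, 0.807, -0.0]
wrist_force: [0.6, -0.6, 0.2]
opening: 0.845
```

{"api": "drive_tool", "payload": {
  "commands": [
    [[0,0,-0.2,0,0,0,40],[0,0,-0.6,0,0,0,40],[0,0,-0.8,0,0,0,40],[-0.8,0,-0.8,0,0,0,40],[-0.9,0,0,0,0,0,40],[-0.5,0,0,0,0,0,40],[0,0,0,0,0,0,40],[0,0,0,0,0,0,40]]
  ]
}}

```text
time_s: 17.75
eef_pos: [0.6032, 0.0886, 0.3355]
eef_rot: [-0.0, 0.591, 0.807, 0.0]
wrist_force: [0.0, -0.6, -0.6]
opening: 0.845
```

Run:
```python
from h import *
go(.5715,.1895,.15,17.65)
c=wrist();np.savez('/tmp/w9.npz',**c)
s=ctrl.camera("scene")
cv2.imwrite('pics/w9.png',np.hstack([cv2.resize(c["pixels"][:230,150:400,::-1],(450,414)),cv2.resize(s["pixels"][150:290,205:325,::-1],(345,414))]))
```

```text
t 17.75 tcp [0.6032 0.0886 0.3355] tilt [-0.  0. -1.] yaw 17.54 open 0.845 F [ 0.  -0.6 -0.6]
shift units [2.115 0.004 0.61 ] turn units -0.014
```

View pics/w9.png

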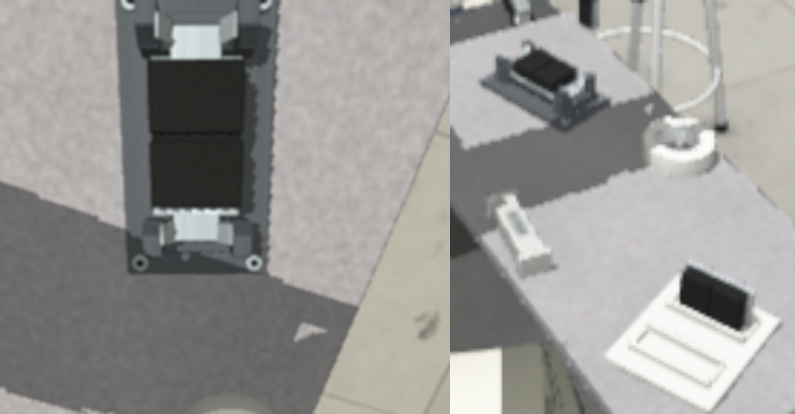

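The pad sits in the bracket, centred and in line, with both ears under the clips. The plain pad, tape roll and applicator haven't moved. A quick depth check of height and level, then hand in.

Run:
```python
from h import *
c=dict(np.load('/tmp/w9.npz'));K=c["intrinsics"]
v,u=np.mgrid[38:112:6,238:282:6];u,v=u.ravel(),v.ravel();d=c["depth"][v,u].astype(float)
C=np.c_[(u-K[0,2])*d/K[0,0],(v-K[1,2])*d/K[1,1],d];P=(C-c["t"])@c["R"]
m=np.median(P[:,2]);k=abs(P[:,2]-m)<.004
f=np.linalg.lstsq(np.c_[P[k,:2],np.ones(k.sum())],P[k,2],rcond=None)[0]
print('block top z',m.round(4),'slopes',f[:2].round(3),k.sum(),len(k))
g=c["pixels"].astype(int).mean(2);rect(c,(g<50)&(np.add.outer(np.arange(384),0*np.arange(512))<125),.060,'block')
```

```text
block top z 0.0605 slopes [-0.001  0.004] 104 104
block [ 232   21   59   94 4264] centre 571.7 192.5 size 46.2 70.3 ang 17.5
```

```bash
python3 -c "
from bench import ctrl
print(ctrl.hand_in())"
```

```text
the job is handed in; nothing more can be done
None
```

The job is handed in after about 18 s of robot time. I took the eared pad from the rack, stood it on the board and tipped it onto its back, block up. I let go, gripped it again by the block, pushed it into the bracket and let go.

**Push:** the upward force rose by about 8 N at the clips and then fell away as they snapped over. It rose to 12.6 N on the seat, with the tool at its expected home height (0.2192 m against 0.2193 m).

**Last checks after release:**
- **Height and level:** the block top is at 0.0605 m, where 0.060 m is expected. The slopes are at most 0.004 rad.
- **Alignment:** the pad's yaw is 17.5°, against 17.6° for the bracket.
- **Ears and other things:** in the picture both ears sit under the clips. The plain pad, tape roll and applicator look unmoved by eye, and the arm never went near the stapler.

**Disagreement:** the last rectangle fit put the block centre at (572, 192.5) mm, about 3 mm along y from the release point (571, 189.4). It also measured 46 x 70 mm instead of 44 x 64 mm, so I think it took in dark edges around the block. I trust the seated height and level over that fit.

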